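# Set the pull-turn-push filter knob to green

### The arm

A 6-joint arm with a two-finger parallel gripper is mounted at the origin on the work surface. World frame = base frame: x ahead of the robot, y to its left, z up, the work surface at z = 0. Lengths are in m, angles in rad, forces in N, time in s.
With the tool pointing down it reaches from about 0.275 to 0.75 m from the base axis. Payload 10.2 kg.
Tool frame: the origin (TCP) lies where the fingers leave the gripper's body, on its centre line; the fingertips stand 64 mm ahead of it and the grasp point (between the pads) lies 45 mm ahead of it; z points along the fingers, y is the direction in which the jaws open and shut (so a half turn about z gives the same grasp; the last joint's range is limited). The gripper opens to 88 mm and grips with 3 to 60 N. Pads are 18 mm wide; open, the fingers measure 123 mm over their backs; the gripper's body (75 mm by 187 mm) begins 45 mm behind the grasp point.
Start: joints at [0.897, 0.313, 1.498, -0, 1.331, -0.223], TCP at [0.229, 0.473, 0.303] pointing down, gripper open.
Joint ranges: [-2.94, 2.94], [-0.97, 2.17], [0.19, 2.56], [-1.23, 4.37], [0.02, 3.11], [-2.88, 2.88]. Speed limits (rad/s): [2.39, 2.39, 3.01, 3.14, 3.14, 3.14].

### API

Orientations are given as a unit quaternion [w, x, y, z].
In Python, from workcell import * gives the robot as it stands. The module is installed in compiled form; this text tells all that it offers.
- The arm moves only by the tool step_arm, never from a script. Its argument "deltas" is a list that holds one entry, the list of rows, each a list of 6 numbers: the shift along the tool's x, y, z each as a share of 250 mm, from -1 to 1, then the turn, a rotation vector about the tool's x, y, z each as a share of 45 degrees, from -1 to 1. In form: [[[dx, dy, dz, wx, wy, wz], ...]]. A call has 1 to 12 rows; each row is the pose to reach, as a shift and turn from the pose commanded when the call began, along the tool's axes at that moment; what a row does not reach only later rows make up. A row lasts 1/8 s, in which the tool goes at most 62.5 mm and 10.7 degrees, less where a joint would pass 70% of its speed; a pose out of reach is approached as far as the arm can. A call with a number of a shift or a turn outside -1 to 1 is refused whole. A call with a gripper value outside its range is refused whole. "grip" is the gripper's target within -1 to 1 (fully open at 1, half-way at 0, shut at -1), set as the call begins (left out, the last holds). The fingers move at their own pace and stop on an object; "newtons" is the grip in N (left out, the last holds). Time passes only in rows, so rows that repeat a pose let the fingers close. It gives the time, the measured TCP pose, the force and the opening at its end, in the units of the state.
- read_state(): the state, without advancing time (a new reading comes with each control period).
- read_camera(name): name is "scene" or "side" or "wrist"; returns a dict with "color" (384x512x3 uint8, red, green, blue), "fovy" (degrees; the focal length in pixels is half the picture's height over the tangent of half this angle, whatever the lens; pixels are square), "cx", "cy" (the principal point, pixels), "rvec" (rotation vector, rad) and "tvec" (3), from world to camera coordinates, as OpenCV has them. Camera axes: x right, y down, z forward; pixel columns grow to the right and rows downward; lengths in m; the calibration is good to about 2 mm. A picture is of the moment at which its call begins. There is no depth.
- close_job(): hands the job in, once; it reports no verdict.
Trained networks look in the newest picture that a camera, given by its name, has taken for a name from the list of things; names that differ only in an ending like _2 or _b are one class to them, and where a whole thing is asked for, a point or a joint stands for the part that bears it (a point fixed in the world has none). Each returns a list of dicts, best first, with "confidence" (0 to 1); they miss things now and then, are a little off and sometimes report something else, mostly with a low value. They report only what shows in the picture. A call takes as long as a camera call.
- look_for(camera, thing): "bbox" ([left, top, width, height] in pixels, round what is visible of it).
The state is a dict: "t": time; "qpos": joint angles; "dq": joint speeds; "tau": joint torques, N m; "tcp_pos": TCP position; "ee_rot": TCP orientation; "contact_force": force on the tool from outside, world axes, zero at the start; "ft_torque": the same for the moment, N m; "opening": finger opening in m.
Only numpy, scipy, OpenCV 4.12 (cv2) and the standard library are available. Lean on these libraries where they do the work, as an engineer would, in place of code of your own. Each camera call takes 0.05 s, during which the arm holds its last target.

### The job

Switch the microscope's filter unit to the green filter: pull its black knob up out of the locked position, turn it until the red pointer is at the green tile, and push it back down until it is fully home in that tile's notch, then let go. The notch may sit a little to either side of the tile, so feel for it with light pressure (no more than about 12 N) and never force the knob down onto the metal between the notches. Leave everything else on the bench where it is.

Things in the scene. Friction and masses are not known exactly. Their poses are not given: they have to be found in the camera images.
- filter_unit: White box with a grey top, fixed to the bench, 220 (x) x 190 (y) x 90 mm tall, origin at the centre of its underside. The knob's upright axis stands at x = +30 mm, y = 0 of this frame; the tiles and notches lie on its +x side.
- crown (a point): On the knob's axis at the box top, axes as the unit's. Aluminium crown, radii 28-43 mm, flat top 16 mm above here, with a wide home bay (30 deg) at about 0 deg from +x and four notches 9.5 mm wide, one for each tile. Each notch lies up to 12 deg to one side or the other of its tile, differently from tile to tile and start to start; by how much is not reported. The next notch is at least 25 deg off.
- knob_grip (a point): Point on the knob's axis in its black grip bar, 136 mm above the bench when home; moves with the knob. The bar is 46 mm long (point x, the way the pointer points), 14 mm wide (y) and 36 mm tall: top 11 mm above this point, foot 25 mm below, on a disc of radius 23 mm. Pinch the bar across its 14 mm from above.
- pointer_tip (a point): Tip of the knob's red pointer arm, 50 mm from the axis along the bar, 26 mm below the grip point. Under the arm, 35 mm from the axis, hangs a red tooth 7 mm wide with a rounded foot that drops into the notches, with 1.2 mm to spare on each side; its foot is 4 mm above the box top when the knob is home.
- pull (a joint): Height of the knob above home, m: 0 fully home, 0.018 pulled right out (end stop). Above 0.012 the tooth clears the crown and the knob turns freely; with the tooth resting on the crown it reads about 0.012 less what the plate sinks. It has no spring: friction of about 3 N holds it at any height.
- knob (a joint): Turn of the knob, rad, counter-clockwise from above positive, 0 with the pointer along the unit's +x; stops at -1.75 and +1.75; starts near 0 in the home bay.
- plate (a joint): How far the crown plate is pressed down, m, 0 when free. It rides on a spring of 2000 N/m (2 N per mm): pressing the tooth on the flat crown sinks it. Beyond 0.008 (16 N on the plate) the unit is overloaded.
- tile_green: green round tile, 26 mm across, 4 mm tall, fixed on the box top 66 mm from the knob's axis; marks the green filter's notch, which lies up to 12 degrees to either side of it. The four tiles swap places from one start to the next. Origin at the centre of its underside.
- tile_orange: orange round tile, 26 mm across, 4 mm tall, fixed on the box top 66 mm from the knob's axis; marks the orange filter's notch, which lies up to 12 degrees to either side of it. The four tiles swap places from one start to the next. Origin at the centre of its underside.
- tile_blue: blue round tile, 26 mm across, 4 mm tall, fixed on the box top 66 mm from the knob's axis; marks the blue filter's notch, which lies up to 12 degrees to either side of it. The four tiles swap places from one start to the next. Origin at the centre of its underside.
- tile_white: white round tile, 26 mm across, 4 mm tall, fixed on the box top 66 mm from the knob's axis; marks the white filter's notch, which lies up to 12 degrees to either side of it. The four tiles swap places from one start to the next. Origin at the centre of its underside.
- rock_dark: Bystander, not to be disturbed: dark rock sample beside the unit, about 65 x 55 x 31 mm; origin at its underside.
- rock_pale: Bystander, not to be disturbed: pale rock sample beside the unit, about 55 x 45 x 26 mm; origin at its underside.
- rock_red: Bystander, not to be disturbed: reddish rock sample beside the unit, about 60 x 50 x 29 mm; origin at its underside.
- slide_mailer: Bystander, not to be disturbed: flat blue plastic slide box, 32 x 80 x 12 mm, lying on top of the unit on the side away from the tiles; origin at its underside.
- mouse: Bystander, not to be disturbed: grey computer mouse, 105 x 58 x 34 mm, on a red mat; origin at its underside.
- sample_jar: Bystander, not to be disturbed: amber jar with red cap, 50 mm wide, 70 mm tall; origin at its underside.
- memory_stick: Bystander, not to be disturbed: black memory stick, 60 x 18 x 9 mm; origin at its underside.

How it is judged:
On the way, in this order (a step that is already met when the one before it is completed fails the run):
1. the knob is pulled up until its tooth is clear of the crown (value of joint pull above 0.0135 m), for 0.1 s.
2. the knob, still raised, is turned so that the pointer is at the green tile (horizontal distance between pointer_tip and tile_green below 0.026 m and value of joint pull above 0.004 m), for 0.1 s.
At the end, for the whole second after the job is handed in: The pointer tip is within 24 mm (seen from above) of the green tile's centre, the knob is within 2.5 mm of fully home in the notch, the crown plate is not pressed down (under 2 mm), the knob is still and let go (horizontal distance between pointer_tip and tile_green below 0.024 m and value of joint pull below 0.0025 m and value of joint plate below 0.002 m and velocity of joint knob between -0.05 and 0.05 rad/s); the robot touches nothing.
It fails at once if the knob is forced down onto the crown (plate sunk more than 8 mm, about 16 N) (value of joint plate above 0.008 m).
It fails at once if a bystander is moved by more than 25 mm (distance of any of rock_dark, rock_pale, rock_red, slide_mailer, mouse, sample_jar, memory_stick from where it was at the start of the episode above 0.025 m).
It also fails if it takes over 64 s, if anything falls off the work surface, if the arm or the gripper's body presses on something with over 40 N, if the wrist force passes 120 N, or if a joint passes its speed limit or range.

## Working session

There is one attempt and no reset: what is moved stays moved. The work goes in short steps, Python scripts to look and compute and a tool call to move; the robot and the scene stay as the last step left them, time stands still between calls to the robot, and variables do not carry over. Pictures are saved under pics/ and viewed, and the job is handed in when it is done.

Besides the shell and the picture viewer there is one more tool, called after "Request:" as name(argument=value, ...) on one line, values as JSON. step_arm: Moves the arm, as the interface text tells. Its arguments: {"type":"object","properties":{"deltas":{"type":"array","items":{"type":"array","items":{"type":"array","items":{"type":"number"}}}},"grip":{"type":"number"},"newtons":{"type":"number"}},"required":["deltas"]}

```bash
mkdir -p pics
cat > h.py <<'E'
from workcell import *
import numpy as np, cv2
def cam(n):
    c=read_camera(n); im=c["color"]; H=im.shape[0]
    f=H/2/np.tan(np.radians(c["fovy"])/2)
    K=np.array([[f,0,c["cx"]],[0,f,c["cy"]],[0,0,1]]); return c,im,K
def save(im,n): cv2.imwrite("pics/"+n,im[:,:,::-1])
def ray(c,K,uv,z):
    R,_=cv2.Rodrigues(np.array(c["rvec"],float)); t=np.array(c["tvec"],float).ravel()
    o=-R.T@t; d=R.T@np.linalg.inv(K)@np.array([uv[0],uv[1],1.]); s=(z-o[2])/d[2]; return o+s*d
def proj(c,K,P):
    return cv2.projectPoints(np.array(P,float).reshape(-1,3),np.array(c["rvec"],float),np.array(c["tvec"],float),K,None)[0].reshape(-1,2)
E
python3 - <<'E'
from h import *
for n in ("scene","side","wrist"):
    c,im,K=cam(n); save(im,n+"0.png")
    R,_=cv2.Rodrigues(np.array(c["rvec"],float)); print(n,-R.T@np.array(c["tvec"]).ravel(),K[0,0])
    for th in ("filter_unit","knob_grip","pointer_tip","tile_green","tile_orange","tile_blue","tile_white"):
        r=look_for(n,th)[:1]; 
        for q in r:
            b=q["bbox"];u=(b[0]+b[2]/2,b[1]+b[3]/2); print(th,np.round(b),round(q["confidence"],2),ray(c,K,u,.094).round(3))
print(read_state())
E
```

```text
scene [1.22435572 0.15612753 1.15961365] 358.42919340994445
filter_unit [236. 151.  68.  68.] 0.74 [0.524 0.05  0.094]
knob_grip [265. 171.  12.  25.] 0.73 [0.515 0.054 0.094]
pointer_tip [265. 169.  12.  25.] 0.44 [0.507 0.051 0.094]
tile_blue [215. 212.  10.  11.] 0.27 [ 0.689 -0.088  0.094]
tile_white [124. 172.  23.  20.] 0.61 [ 0.615 -0.426  0.094]
side [0.3950446  0.9536806  0.69016426] 350.67890918983363
filter_unit [238. 187.  87.  63.] 0.83 [0.467 0.117 0.094]
knob_grip [253. 190.  24.  17.] 0.61 [0.532 0.018 0.094]
pointer_tip [258. 191.  18.  16.] 0.65 [0.525 0.018 0.094]
tile_blue [253. 304.  18.  38.] 0.49 [0.465 0.487 0.094]
tile_white [268. 217.   6.   5.] 0.52 [0.497 0.127 0.094]
wrist [0.16744259 0.50181081 0.38350866] 286.1006404461298
{'t': 1.2, 'qpos': array([ 8.96613573e-01,  3.12925000e-01,  1.49767972e+00, -1.81818470e-05,
        1.33101263e+00, -2.23365236e-01]), 'dq': array([-0.00064082, -0.00053745, -0.00142122,  0.0003337 ,  0.00065163,
        0.0007533 ]), 'tau': array([-1.60826376e-04, -4.02129149e+01, -2.52417737e+01,  6.94842101e-02,
        3.19090916e-02,  1.60297043e-05]), 'tcp_pos': array([0.22874857, 0.47255878, 0.30271502]), 'ee_rot': array([ 2.59940026e-06,  2.23502695e-01,  9.74703311e-01, -1.49559170e-05]), 'contact_force': array([-0.12930035, -0.19373672,  0.15417608]), 'ft_torque': array([-0.06317604, -0.0196496 , -0.03552521]), 'opening': 0.08806910720086115}
```

Run:
```python
import cv2
a=cv2.imread("pics/scene0.png")[120:250,180:360]; cv2.imwrite("pics/s0c.png",cv2.resize(a,None,fx=4.4,fy=4.4,interpolation=cv2.INTER_CUBIC))
a=cv2.imread("pics/side0.png")[160:280,190:370]; cv2.imwrite("pics/d0c.png",cv2.resize(a,None,fx=4.4,fy=4.4,interpolation=cv2.INTER_CUBIC))
```

```text
(no output)
```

View pics/scene0.png

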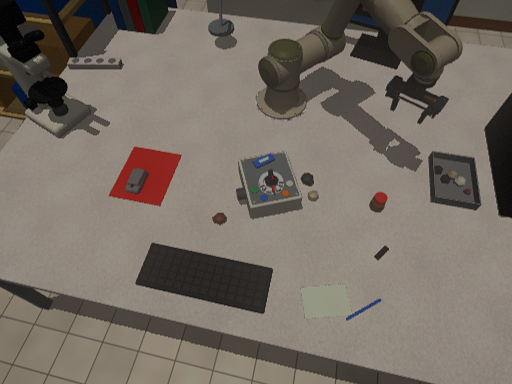

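View pics/s0c.png

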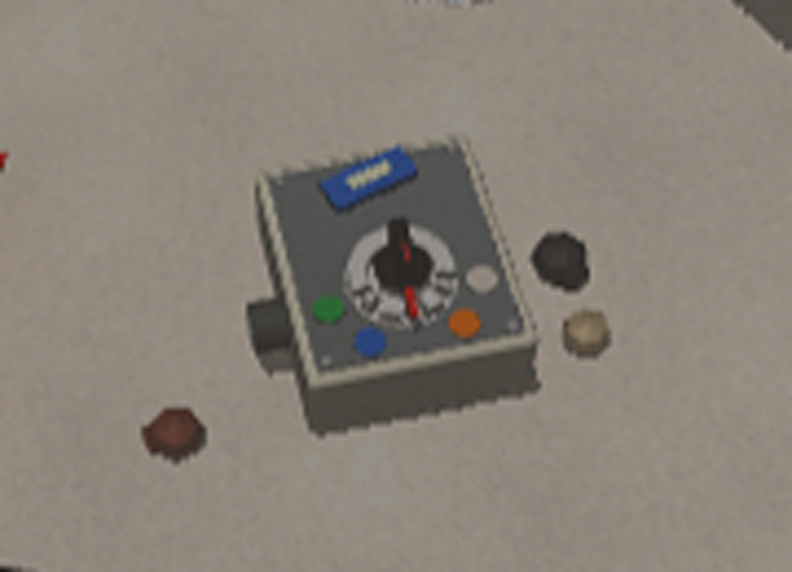

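View pics/d0c.png

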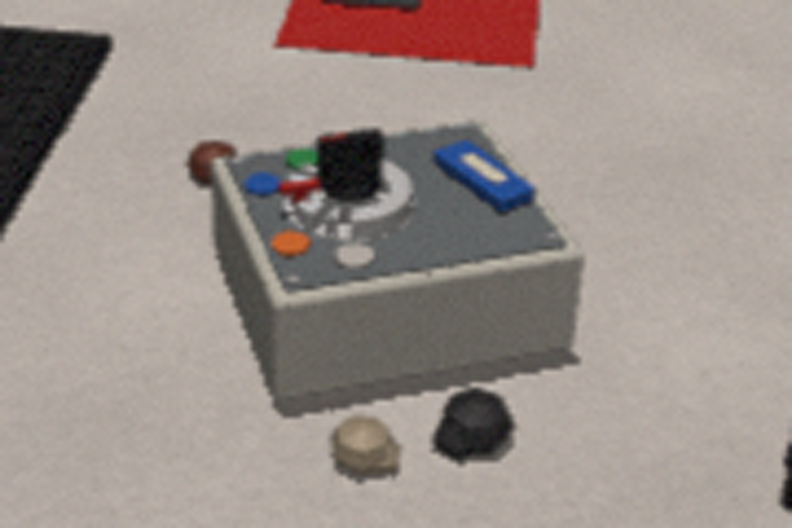

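Run:
```python
from h import *
from scipy.optimize import least_squares
c,im,K=cam("scene")
T={}
for n,p in dict(green=(329,309),blue=(370,342),orange=(464,323),white=(481,278)).items():
    T[n]=ray(c,K,(180+p[0]/4.4,120+p[1]/4.4),.094)[:2]
cor=[ray(c,K,(180+p[0]/4.4,120+p[1]/4.4),.09)[:2] for p in ((262,176),(460,139),(535,338),(314,380))]
print(T); print(cor, np.mean(cor,0))
c2,im2,K2=cam("side")
S={}
for n,p in dict(green=(303,158),blue=(264,184),orange=(290,243),white=(354,255)).items():
    S[n]=ray(c2,K2,(190+p[0]/4.4,160+p[1]/4.4),.094)[:2]
print(S)
M={k:(T[k]+S[k])/2 for k in T}
P=np.array(list(M.values()))
r=least_squares(lambda q:np.hypot(*(P-q).T)-.066,np.mean(cor,0)); print(r.x,r.fun)
ax=r.x
pt=ray(c,K,(180+414/4.4,120+318/4.4),.11)[:2]; print("ptr",pt)
for k in M: print(k,np.degrees(np.arctan2(*(M[k]-ax)[::-1])))
e=(cor[2]+cor[3]-cor[0]-cor[1]); print("yaw",np.degrees(np.arctan2(e[1],e[0])), np.degrees(np.arctan2(*(pt-ax)[::-1])))
```

```text
{'green': array([0.55604715, 0.00132881]), 'blue': array([0.57942445, 0.03982742]), 'orange': array([0.5459001 , 0.10941728]), 'white': array([0.50029298, 0.115468  ])}
[array([ 0.43394713, -0.08457409]), array([0.35817782, 0.07348153]), array([0.54515289, 0.1667463 ]), array([0.6206284 , 0.00367372])] [0.48947656 0.03983187]
{'green': array([0.55399279, 0.0051086 ]), 'blue': array([0.57545668, 0.0447364 ]), 'orange': array([0.54431951, 0.11367346]), 'white': array([0.4999519 , 0.11987683])}
[0.51263455 0.05352577] [-0.0002176  -0.00022581  0.00048997 -0.00064447]
ptr [0.55994206 0.07089529]
green -49.88471881912531
blue -9.842845977655616
orange 60.7629925662943
white 101.03723453374093
yaw 25.9092829538652 20.16131157582245
```

Request:
step_arm(deltas=[[[-0.22, -0.13, 0, 0, 0, -0.15], [-0.44, -0.26, 0, 0, 0, -0.3], [-0.66, -0.38, 0, 0, 0, -0.45], [-0.876, -0.508, 0, 0, 0, -0.578], [-0.876, -0.508, 0, 0, 0, -0.578]]], grip=1)

```text
t: 1.92
tcp_pos: [0.3723, 0.2602, 0.3028]
ee_rot: [0.0, 0.001, 1.0, -0.0]
contact_force: [-0.6, 0.1, -0.3]
opening: 0.0881
```

```bash
cat >> h.py <<'E'
from scipy.spatial.transform import Rotation as Ro
def tool(target):
    s=read_state(); q=s["ee_rot"]; R=Ro.from_quat([q[1],q[2],q[3],q[0]]).as_matrix()
    d=R.T@(np.array(target)-s["tcp_pos"]); return s,R,d/.25
def show(target):
    s,R,d=tool(target); print("t",s["t"],"tcp",s["tcp_pos"].round(4),"yang",np.degrees(np.arctan2(R[1,1],R[0,1])).round(2),"delta",d.round(4),"F",s["contact_force"].round(2),"Tq",s["ft_torque"].round(2),"op",round(s["opening"],4),"q6",s["qpos"][5].round(2))
E
python3 -c "
from h import *
show([.5126,.0535,.28])"
```

```text
t 1.925 tcp [0.3723 0.2602 0.3028] yang 89.92 delta [-0.5623 -0.826   0.0916] F [-0.59  0.07 -0.32] Tq [ 0.05  0.   -0.02] op 0.0881 q6 -1.22
```

Request:
step_arm(deltas=[[[-0.14, -0.21, 0.02, 0, 0, -0.14], [-0.28, -0.42, 0.04, 0, 0, -0.28], [-0.42, -0.63, 0.07, 0, 0, -0.42], [-0.562, -0.826, 0.092, 0, 0, -0.56], [-0.562, -0.826, 0.092, 0, 0, -0.56], [-0.562, -0.826, 0.092, 0, 0, -0.56]]])

```text
t: 2.68
tcp_pos: [0.5114, 0.0579, 0.2796]
ee_rot: [-0.0, -0.219, 0.976, 0.0]
contact_force: [-0.1, 0.7, -0.0]
opening: 0.0879
```

```bash
python3 -c "
from h import *
show([.5126,.0535,.22])
c,im,K=cam('wrist'); save(cv2.resize(im,None,fx=1.5,fy=1.5),'w1.png'); save(im,'w1raw.png')
R,_=cv2.Rodrigues(np.array(c['rvec'],float)); print(-R.T@np.array(c['tvec']).ravel(),R[2])
import json; json.dump([np.array(c['rvec']).ravel().tolist(),np.array(c['tvec']).ravel().tolist(),K.tolist()],open('w1.json','w'))
"
```

```text
t 2.675 tcp [0.5114 0.0579 0.2796] yang 115.35 delta [ 0.003  -0.0182  0.2385] F [-0.06  0.72 -0.01] Tq [0.08 0.05 0.01] op 0.0879 q6 -2.13
[0.44985    0.02752769 0.36043308] [ 0.24148663  0.11584616 -0.96346452]
```

View pics/w1.png

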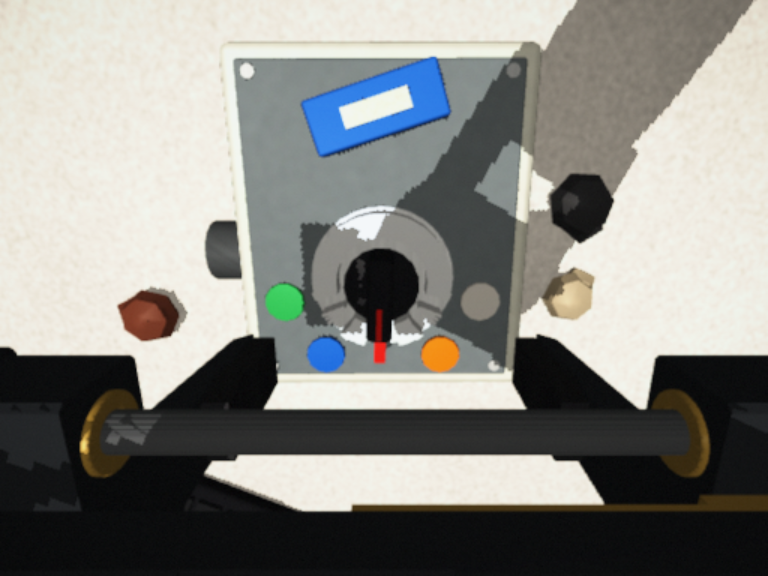

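Run:
```python
from h import *
import json
from scipy.optimize import least_squares
rv,tv,K=json.load(open('w1.json'));K=np.array(K);c=dict(rvec=rv,tvec=tv)
im=cv2.imread('pics/w1raw.png')
T={n:ray(c,K,(p[0]/1.5,p[1]/1.5),.094)[:2] for n,p in dict(green=(285,302),blue=(326,354),orange=(440,354),white=(480,301)).items()}
P=np.array(list(T.values()))
r=least_squares(lambda q:np.hypot(*(P-q).T)-.066,[.51,.05]);ax=r.x;print(ax,r.fun)
for k in T: print(k,np.degrees(np.arctan2(*(T[k]-ax)[::-1])).round(1))
pt=ray(c,K,(380/1.5,361/1.5),.112)[:2];print('ptr',np.degrees(np.arctan2(*(pt-ax)[::-1])),np.hypot(*(pt-ax)))
# rectified top-down of crown plane z=.106, rotated such that unit +x is down
yaw=np.radians(25.4);s=.00022;N=600
jj,ii=np.meshgrid(np.arange(N),np.arange(N))
a=(ii-250)*s;b=(jj-300)*s
X=ax[0]+a*np.cos(yaw)-b*np.sin(yaw);Y=ax[1]+a*np.sin(yaw)+b*np.cos(yaw)
uv=proj(c,K,np.stack([X,Y,np.full_like(X,.106)],-1)).reshape(N,N,2).astype(np.float32)
o=cv2.remap(im,uv[...,0],uv[...,1],cv2.INTER_CUBIC)
cv2.imwrite('pics/rect.png',np.clip(o.astype(float)*1.6,0,255).astype(np.uint8))
```

```text
[0.5139148  0.04973047] [-3.38833039e-04  4.16518449e-05  2.00077226e-04 -4.33258313e-04]
green -49.5
blue -10.0
orange 61.0
white 100.9
ptr 23.891169824575357 0.05044696779937006
```

View pics/rect.png

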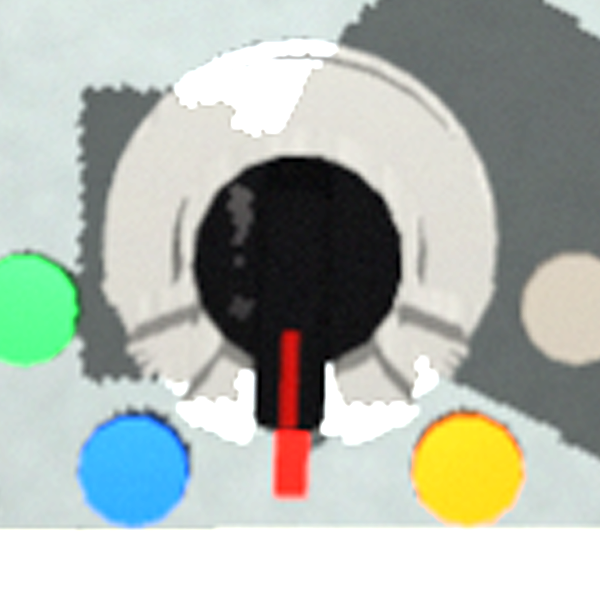

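Run:
```python
import cv2
im=cv2.imread('pics/w1raw.png')
a=im[185:250,195:315]
a=cv2.resize(a,None,fx=6.5,fy=6.5,interpolation=cv2.INTER_CUBIC); cv2.imwrite('pics/w1z.png',a)
```

```text
(no output)
```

View pics/w1z.png

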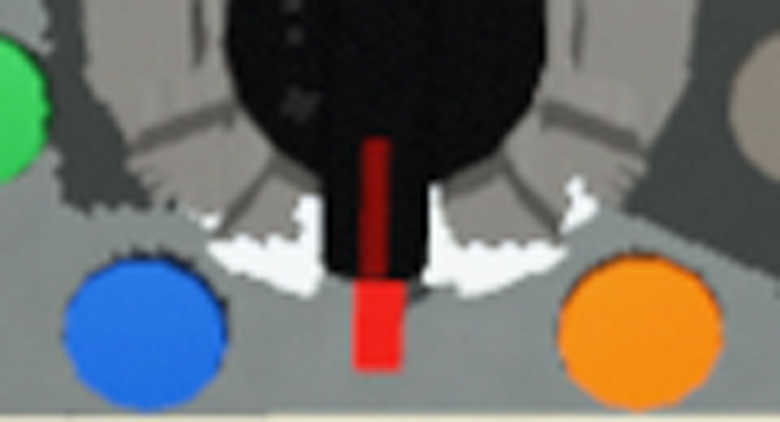

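```bash
python3 -c "
from h import *
show([.5133,.0515,.183])"
```

```text
t 2.725 tcp [0.5112 0.0583 0.2798] yang 115.42 delta [ 0.004  -0.0282  0.3874] F [0.   0.75 0.98] Tq [0.02 0.02 0.04] op 0.088 q6 -2.13
```

Request:
step_arm(deltas=[[[0.004, -0.028, 0.1, 0, 0, 0], [0.004, -0.028, 0.2, 0, 0, 0], [0.004, -0.028, 0.3, 0, 0, 0], [0.004, -0.028, 0.387, 0, 0, 0], [0.004, -0.028, 0.387, 0, 0, 0], [0.004, -0.028, 0.387, 0, 0, 0]]])

```text
t: 3.48
tcp_pos: [0.5139, 0.0508, 0.1841]
ee_rot: [0.001, -0.22, 0.975, -0.0]
contact_force: [-0.2, 0.1, 0.1]
opening: 0.0879
```

```bash
python3 -c "
from h import *
show([.5133,.0515,.183])
c,im,K=cam('wrist'); save(cv2.resize(im,None,fx=1.5,fy=1.5),'w2.png')"
```

```text
t 3.475 tcp [0.5139 0.0508 0.1841] yang 115.43 delta [0.0011 0.0037 0.0044] F [-0.2   0.13  0.07] Tq [0.03 0.03 0.02] op 0.0879 q6 -2.14
```

View pics/w2.png

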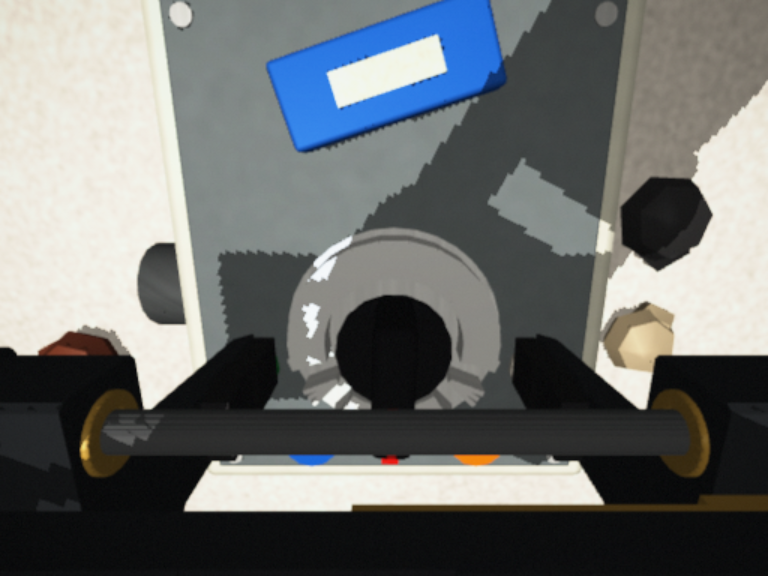

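Request:
step_arm(deltas=[[[0, 0, 0, 0, 0, 0], [0, 0, 0, 0, 0, 0], [0, 0, 0, 0, 0, 0], [0, 0, 0, 0, 0, 0], [0, 0, 0, 0, 0, 0], [0, 0, 0, 0, 0, 0]]], grip=-1, newtons=20)

```text
t: 4.28
tcp_pos: [0.5138, 0.05, 0.1829]
ee_rot: [-0.0, -0.22, 0.976, 0.0]
contact_force: [-0.1, -0.1, -0.3]
opening: 0.0303
```

```bash
python3 -c "
from h import *
show([.5133,.0515,.183])"
```

```text
t 4.275 tcp [0.5138 0.05   0.1829] yang 115.38 delta [-0.0009  0.0063 -0.0002] F [-0.05 -0.15 -0.27] Tq [ 0.1  -0.01  0.03] op 0.0303 q6 -2.14
```

Request:
step_arm(deltas=[[[0, 0, 0, 0, 0, 0], [0, 0, 0, 0, 0, 0], [0, 0, 0, 0, 0, 0], [0, 0, 0, 0, 0, 0], [0, 0, 0, 0, 0, 0]]])

```text
t: 4.9
tcp_pos: [0.5137, 0.0501, 0.183]
ee_rot: [-0.0, -0.22, 0.976, 0.0]
contact_force: [-1.2, 1.0, 1.7]
opening: 0.0137
```

```bash
python3 -c "
from h import *
show([.5133,.0515,.183])"
```

```text
t 4.9 tcp [0.5137 0.0501 0.183 ] yang 115.38 delta [-0.0008  0.0059 -0.0002] F [-1.16  1.    1.7 ] Tq [0.17 0.11 0.01] op 0.0137 q6 -2.14
```

Request:
step_arm(deltas=[[[0, 0, -0.022, 0, 0, 0], [0, 0, -0.044, 0, 0, 0], [0, 0, -0.065, 0, 0, 0], [0, 0, -0.065, 0, 0, 0], [0, 0, -0.065, 0, 0, 0]]], newtons=30)

```text
t: 5.52
tcp_pos: [0.5138, 0.0501, 0.1996]
ee_rot: [0.0, -0.22, 0.976, -0.0]
contact_force: [-1.7, 1.5, 2.7]
opening: 0.0137
```

```bash
python3 -c "
from h import *
show([.5137,.0501,.199])
c,im,K=cam('side'); save(cv2.resize(im[160:280,190:370],None,fx=4.4,fy=4.4,interpolation=2),'d2.png')
c,im,K=cam('wrist'); save(cv2.resize(im,None,fx=1.5,fy=1.5),'w3.png')"
```

```text
t 5.525 tcp [0.5138 0.0501 0.1996] yang 115.38 delta [0.0002 0.0002 0.0024] F [-1.7   1.46  2.69] Tq [0.32 0.33 0.  ] op 0.0137 q6 -2.14
```

View pics/d2.png

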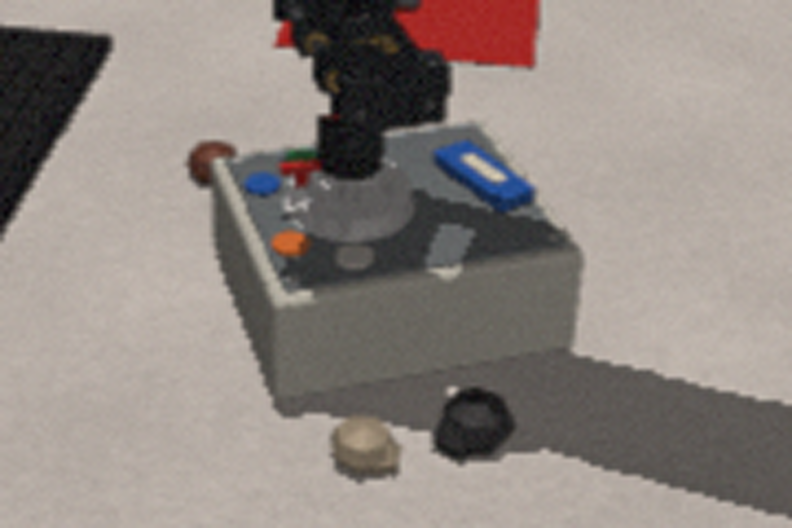

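View pics/w3.png

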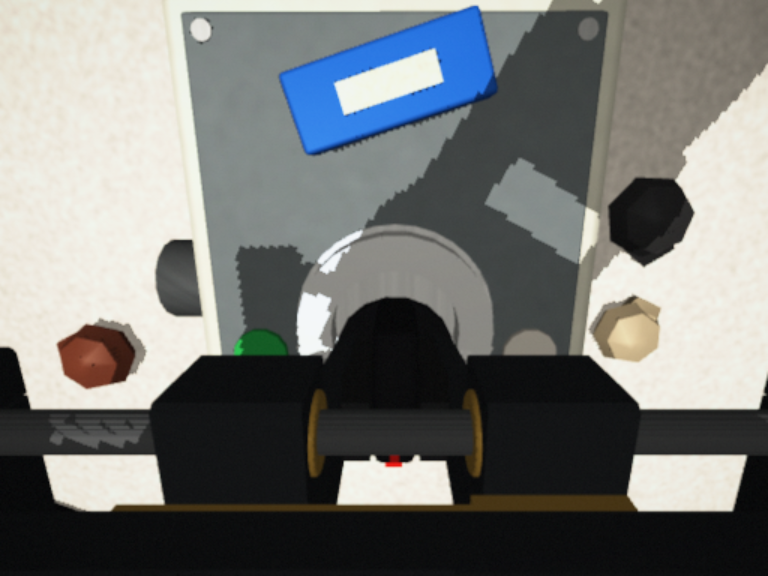

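Request:
step_arm(deltas=[[[0, 0, 0, 0, 0, 0.18], [0, 0, 0, 0, 0, 0.36], [0, 0, 0, 0, 0, 0.54], [0, 0, 0, 0, 0, 0.72], [0, 0, 0, 0, 0, 0.9], [0, 0, 0, 0, 0, 0.9]]])

```text
t: 6.38
tcp_pos: [0.5137, 0.0507, 0.1992]
ee_rot: [-0.0, 0.132, 0.991, 0.001]
contact_force: [-1.2, 5.3, 0.6]
opening: 0.0144
```

```bash
python3 -c "
from h import *
show([.5137,.0501,.1996])"
```

```text
t 6.375 tcp [0.5137 0.0507 0.1992] yang 74.79 delta [-0.0005 -0.0022 -0.0014] F [-1.16  5.32  0.58] Tq [ 1.02  0.19 -0.  ] op 0.0144 q6 -1.44
```

Request:
step_arm(deltas=[[[0, 0.003, 0, 0, 0, 0.16], [0, 0.003, 0, 0, 0, 0.32], [0, 0.003, 0, 0, 0, 0.48], [0, 0.003, 0, 0, 0, 0.48], [0, 0.003, 0, 0, 0, 0.48]]])

```text
t: 7.0
tcp_pos: [0.514, 0.0511, 0.1992]
ee_rot: [-0.0, 0.314, 0.95, 0.0]
contact_force: [-1.5, 5.3, 0.9]
opening: 0.0138
```

```bash
python3 -c "
from h import *
show([.5137,.0501,.1996])
for n,b in (('side',(160,280,190,370)),('scene',(120,250,180,360))):
    c,im,K=cam(n); save(cv2.resize(im[b[0]:b[1],b[2]:b[3]],None,fx=4.4,fy=4.4,interpolation=2),n+'3.png')"
```

```text
t 7.0 tcp [0.514  0.0511 0.1992] yang 53.45 delta [-0.0016 -0.0038 -0.0014] F [-1.54  5.26  0.91] Tq [ 0.94  0.24 -0.04] op 0.0138 q6 -1.06
```

View pics/scene3.png

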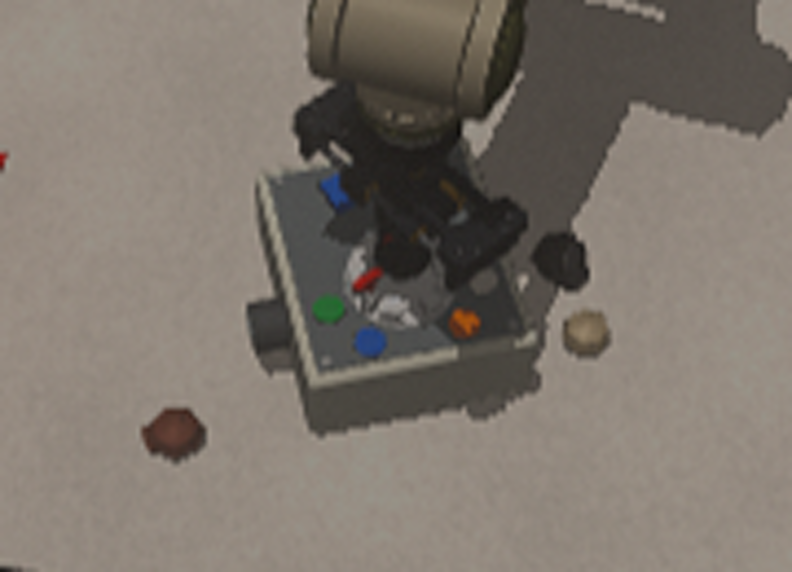

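View pics/side3.png

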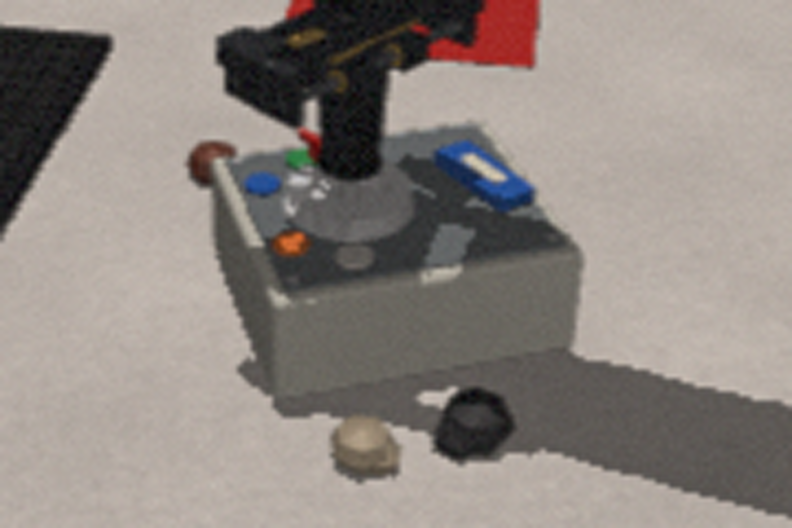

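Request:
step_arm(deltas=[[[0.002, 0.003, 0.01, 0, 0, 0.04], [0.002, 0.003, 0.02, 0, 0, 0.04], [0.002, 0.003, 0.029, 0, 0, 0.04], [0.002, 0.003, 0.029, 0, 0, 0.04], [0.002, 0.003, 0.029, 0, 0, 0.04]]])

```text
t: 7.72
tcp_pos: [0.5139, 0.0515, 0.1916]
ee_rot: [-0.0, 0.33, 0.944, -0.0]
contact_force: [-1.1, -0.9, -1.8]
opening: 0.0139
```

```bash
python3 -c "
from h import *
show([.5137,.0501,.1996])"
```

```text
t 7.725 tcp [0.5139 0.0515 0.1916] yang 51.49 delta [-0.0027 -0.0049 -0.0319] F [-1.08 -0.89 -1.8 ] Tq [-0.2   0.2   0.09] op 0.0139 q6 -1.03
```

Request:
step_arm(deltas=[[[0, 0, 0.004, 0, 0, 0], [0, 0, 0.008, 0, 0, 0], [0, 0, 0.008, 0, 0, 0]]])

```text
t: 8.1
tcp_pos: [0.514, 0.0516, 0.1901]
ee_rot: [0.0, 0.33, 0.944, -0.0]
contact_force: [-4.1, -1.9, 3.4]
opening: 0.0139
```

```bash
python3 -c "
from h import *
show([.5137,.0501,.1996])"
```

```text
t 8.1 tcp [0.514  0.0516 0.1901] yang 51.48 delta [-0.0027 -0.0053 -0.0379] F [-4.12 -1.88  3.37] Tq [-0.32  0.72 -0.06] op 0.0139 q6 -1.03
```

Request:
step_arm(deltas=[[[0, 0, 0.004, 0, 0, 0], [0, 0, 0.008, 0, 0, 0], [0, 0, 0.008, 0, 0, 0]]])

```text
t: 8.48
tcp_pos: [0.514, 0.0515, 0.1881]
ee_rot: [-0.0, 0.33, 0.944, -0.0]
contact_force: [-6.0, -1.9, 5.7]
opening: 0.0135
```

```bash
python3 -c "
from h import *
show([.5137,.0501,.1996])"
```

```text
t 8.475 tcp [0.514  0.0515 0.1881] yang 51.46 delta [-0.0027 -0.0051 -0.0458] F [-6.02 -1.89  5.71] Tq [-0.43  0.76 -0.18] op 0.0135 q6 -1.03
```

Request:
step_arm(deltas=[[[0, 0, -0.004, 0, 0, 0.02], [0, 0, -0.004, 0, 0, 0.045], [0, 0, -0.004, 0, 0, 0.045]]])

```text
t: 8.85
tcp_pos: [0.514, 0.0516, 0.1887]
ee_rot: [-0.0, 0.347, 0.938, -0.0]
contact_force: [-1.1, -2.5, -0.5]
opening: 0.0136
```

```bash
python3 -c "
from h import *
show([.5137,.0501,.1996])"
```

```text
t 8.85 tcp [0.514  0.0516 0.1887] yang 49.44 delta [-0.0028 -0.0053 -0.0434] F [-1.08 -2.46 -0.5 ] Tq [-0.48  0.4  -0.04] op 0.0136 q6 -0.99
```

Request:
step_arm(deltas=[[[0, 0, 0.004, 0, 0, 0.02], [0, 0, 0.008, 0, 0, 0.02], [0, 0, 0.012, 0, 0, 0.02], [0, 0, 0.012, 0, 0, 0.02]]])

```text
t: 9.35
tcp_pos: [0.514, 0.0516, 0.1859]
ee_rot: [-0.0, 0.354, 0.935, -0.0]
contact_force: [-2.0, -3.3, 0.6]
opening: 0.0135
```

```bash
python3 -c "
from h import *
show([.5137,.0501,.1996])"
```

```text
t 9.35 tcp [0.514  0.0516 0.1859] yang 48.56 delta [-0.003  -0.0054 -0.0549] F [-2.05 -3.31  0.58] Tq [-0.56  0.46  0.  ] op 0.0135 q6 -0.97
```

Request:
step_arm(deltas=[[[0, 0, 0.004, 0, 0, 0], [0, 0, 0.008, 0, 0, 0], [0, 0, 0.01, 0, 0, 0], [0, 0, 0.01, 0, 0, 0]]])

```text
t: 9.85
tcp_pos: [0.514, 0.0516, 0.1834]
ee_rot: [0.0, 0.354, 0.935, -0.0]
contact_force: [-2.4, -3.7, 0.8]
opening: 0.0138
```

```bash
python3 -c "
from h import *
show([.5137,.0501,.1996])"
```

```text
t 9.85 tcp [0.514  0.0516 0.1834] yang 48.55 delta [-0.003  -0.0054 -0.0648] F [-2.44 -3.69  0.84] Tq [-0.62  0.48  0.01] op 0.0138 q6 -0.97
```

Request:
step_arm(deltas=[[[0, 0, 0.002, 0, 0, 0], [0, 0, 0.004, 0, 0, 0], [0, 0, 0.004, 0, 0, 0]]])

```text
t: 10.22
tcp_pos: [0.5141, 0.0516, 0.1829]
ee_rot: [0.0, 0.354, 0.935, -0.0]
contact_force: [-4.6, -3.3, 5.8]
opening: 0.0139
```

```bash
python3 -c "
from h import *
show([.5137,.0501,.1996])"
```

```text
t 10.225 tcp [0.5141 0.0516 0.1829] yang 48.56 delta [-0.0029 -0.0056 -0.0667] F [-4.61 -3.33  5.82] Tq [-0.68  0.82  0.01] op 0.0139 q6 -0.97
```

Request:
step_arm(deltas=[[[0, 0, 0, 0, 0, 0], [0, 0, 0, 0, 0, 0], [0, 0, 0, 0, 0, 0], [0, 0, 0, 0, 0, 0], [0, 0, 0, 0, 0, 0], [0, 0, 0, 0, 0, 0]]], grip=1)

```text
t: 10.98
tcp_pos: [0.5141, 0.0516, 0.1825]
ee_rot: [0.0, 0.354, 0.935, 0.0]
contact_force: [0.5, 1.0, -0.6]
opening: 0.0714
```

Request:
step_arm(deltas=[[[0, 0, -0.1, 0, 0, 0], [0, 0, -0.25, 0, 0, 0], [-0.1, 0, -0.45, 0, 0, 0], [-0.3, 0, -0.6, 0, 0, 0], [-0.3, 0, -0.6, 0, 0, 0], [-0.3, 0, -0.6, 0, 0, 0]]])

```text
t: 11.72
tcp_pos: [0.5697, 0.0023, 0.3313]
ee_rot: [-0.001, 0.354, 0.935, -0.0]
contact_force: [-0.4, 0.3, -0.2]
opening: 0.0879
```

```bash
python3 -c "
from h import *
show([.5137,.0501,.1996])
for n,b in (('side',(160,280,190,370)),('scene',(120,250,180,360))):
    c,im,K=cam(n); save(cv2.resize(im[b[0]:b[1],b[2]:b[3]],None,fx=4.4,fy=4.4,interpolation=2),n+'4.png')
c,im,K=cam('wrist'); save(cv2.resize(im,None,fx=1.5,fy=1.5),'w4.png')"
```

```text
t 11.725 tcp [0.5697 0.0023 0.3313] yang 48.55 delta [ 0.2934 -0.0045  0.5275] F [-0.35  0.27 -0.22] Tq [-0.01 -0.02  0.01] op 0.0879 q6 -1.05
```

View pics/side4.png

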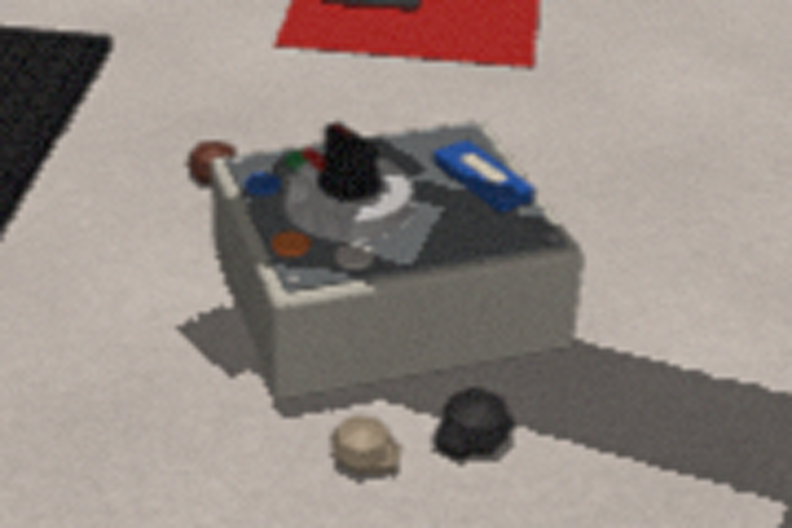

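View pics/w4.png

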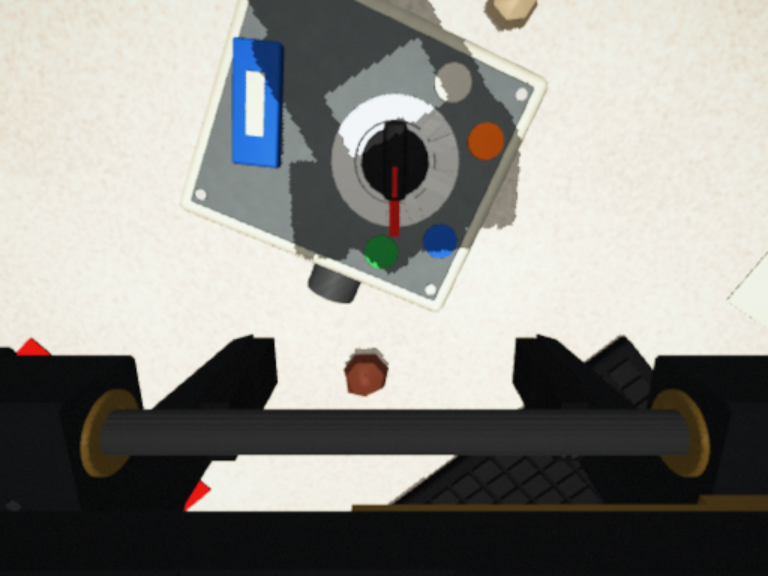

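The pointer tip (394,236) is beside the green tile (381,252), and the gripper is clear. I'll check the distance and the knob height before handing in.

```bash
python3 -c "
from h import *
c,im,K=cam('wrist')
ax=np.array([.514,.0505])
g=ray(c,K,(381/1.5,252/1.5),.094)[:2]
for z in (.110,.122):
    p=ray(c,K,(394/1.5,236/1.5),z)[:2]; print(z,'tip',p.round(4),'green',g.round(4),'dist',np.hypot(*(p-g)).round(4))
print(ray(c,K,(453/1.5,82/1.5),.094)[:2].round(4),ray(c,K,(486/1.5,140/1.5),.094)[:2].round(4),ray(c,K,(440/1.5,241/1.5),.094)[:2].round(4))
# side camera: knob-bar top row, before vs after
c,im,K=cam('side')
for z in (.147,.159): print(z,((proj(c,K,[[.514,.051,z]])[0]-[190,160])*4.4).round(1))
"
```

```text
0.11 tip [0.5532 0.0164] green [ 0.5576 -0.0006] dist 0.0176
0.122 tip [0.5518 0.0176] green [ 0.5576 -0.0006] dist 0.0191
[0.5025 0.1144] [0.5468 0.1081] [0.5806 0.0381]
0.147 [349.5 132.5]
0.159 [349.9 117.4]
```

View pics/scene4.png

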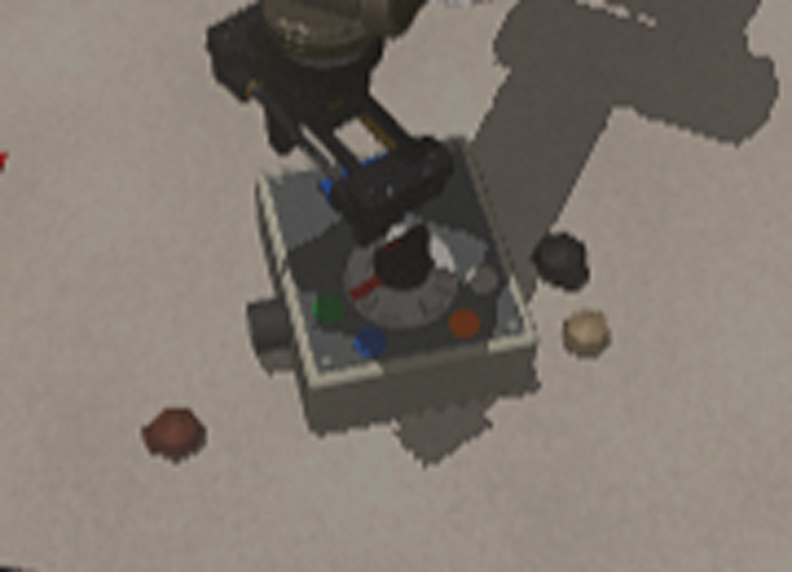

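```bash
python3 -c "
from h import *
print(close_job())"
```

```text
the job is handed in; nothing more can be done
None
```

I switched the filter unit to green and handed the job in at about 12 s of the 64 s allowed. I gripped the knob, pulled it up about 16 mm and turned it clockwise to the green tile. The notch turned up about 67° clockwise from home, roughly 8° to the home side of the tile. I then lowered the knob to its end stop, let go and moved the gripper clear.

**Last checks**
- **Pointer:** the tip is about 18 mm from the green tile's centre in the wrist picture; the limit is 24 mm.
- **Knob height:** with the knob gripped, the tool ended within about 0.1 mm of its starting height, with a firm stop there. The side picture also shows the top of the bar at its home height.
- **Forces:** the upward force never read above 6 N at any step end, within the 12 N advised. It peaked at 5.8 N on the end stop.
- **Bystanders:** the rocks and the slide box look unmoved in the last pictures. I did not check the mouse, jar or memory stick again, but the arm only moved well above the bench.

**Mismatches along the way**
- **First press:** it caught the side of the notch with sideways force and a small torque. I backed off and turned about 3° further clockwise, after which the knob slid down freely.
- **Vertical force sign:** small vertical force readings while lifting and lowering had the opposite sign to what I expected. I relied on height and torque more than on that reading.
- **Not measured:** I could not read the plate or knob joints directly, so "home" and "plate free" are inferred from the tool height and the pictures.

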